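# Reassemble the bench transformer

## Task

Put the take-apart transformer back together on its core: the tall red coil goes down over the limb beside the red terminals; over the limb beside the blue terminals goes the heavy-wire white coil first, at the bottom, and then the fine-wire blue coil on top of it. Seat every coil right down, and last lay the steel yoke bar across the tops of both limbs, centred and in line with them. Lower the parts rather than dropping them, let go of everything, and do not shove the cup, tape measure or multimeter about.

Things in the scene. Friction and masses are not known exactly. Their poses are not given: they have to be found in the camera images.
- primary_mid (a point): The primary coil, loose: the tall one, red flanges, amber-orange winding, 42 mm tall, about 0.3 kg. Square bobbin, flanges 58 x 58 mm, square 27 mm hole right through; grips like a solid 58 mm square block. Lies flat on the bench, hole upright; top and bottom alike. Origin half-way up on the hole's axis; z up, x and y parallel to its sides.
- heavy_mid (a point): The heavy-wire secondary coil, loose: white flanges, a few thick bright copper turns, 21 mm tall, about 0.18 kg. Square bobbin, flanges 58 x 58 mm, square 27 mm hole right through; grips like a solid 58 mm square block. Lies flat on the bench, hole upright; top and bottom alike. Origin half-way up on the hole's axis; z up, x and y parallel to its sides.
- fine_mid (a point): The fine-wire secondary coil, loose: blue flanges, dark brown fine winding, 21 mm tall, about 0.14 kg. Square bobbin, flanges 58 x 58 mm, square 27 mm hole right through; grips like a solid 58 mm square block. Lies flat on the bench, hole upright; top and bottom alike. Origin half-way up on the hole's axis; z up, x and y parallel to its sides.
- yoke_mid (a point): The top yoke, loose: a plain bar of black-lacquered laminated steel with thin bright lines along it, 116 mm long, 20 mm wide, 20 mm high, about 0.35 kg, lying flat on the bench. Origin at its centre, half-way up; x along its length, z up.
- core_base: Brown moulded base block, 204 (x) x 90 (y) x 24 mm high, fixed to the bench, one end cap red, one blue. Limbs on its centre line at x = +48 mm (red) and -48 mm (blue), tops 78 mm over the bench; two terminals (12 mm thick, 20 tall) per end at x = +91 (red) or -91 (blue), y = 22 and -22. Origin: centre of underside, z up. Yoke's centre belongs 88 mm above it, length along x. Seated coils end 12 mm below the limb tops.
- limb_red: The primary limb of the core: fixed upright laminated steel post, 20 x 20 mm, 54 mm tall, flat on top. Origin on its axis at its foot, level with the base's top (24 mm over the bench); z up, x and y as the base. It stands at the end with the red terminals and red end cap. The red coil's centre belongs 21 mm above this origin.
- limb_blue: The secondary limb of the core: fixed upright laminated steel post, 20 x 20 mm, 54 mm tall, flat on top. Origin on its axis at its foot, level with the base's top (24 mm over the bench); z up, x and y as the base. It stands at the end with the blue terminals and blue end cap. The white coil's centre belongs 10.5 mm and the blue coil's centre 31.5 mm above this origin.
- cup: Bystander: red plastic cup, 92 mm across, 115 mm tall, standing. Origin at the centre of its underside.
- tape: Bystander: black and green tape measure, 74 x 68 x 36 mm. Origin at the centre of its underside.
- meter: Bystander: red and black multimeter lying on its back, 150 (x) x 76 x 41 mm. Origin at the centre of its underside.
Mind the look-alikes: they are no part of the job. What is meant by the part that bears primary_mid is not turquoise, and is the smaller of those in its own colour. Several things look just like the part that bears fine_mid: the one meant starts farthest to the robot's right.

How it is judged:
On the way, in this order (a step that is already met when the one before it is completed fails the run):
1. the white heavy-wire coil is home at the foot of the blue-terminal limb (horizontal distance between heavy_mid and limb_blue below 0.008 m and z of heavy_mid in the frame of limb_blue between 0.0065 and 0.0145 m and angle between heavy_mid's own z axis and vertical below 0.08 rad), for 0.2 s.
2. the blue fine-wire coil is home on top of the white one (all of step 1 and horizontal distance between fine_mid and limb_blue below 0.008 m and z of fine_mid in the frame of limb_blue between 0.0275 and 0.0355 m and angle between fine_mid's own z axis and vertical below 0.08 rad), for 0.2 s.
3. with all three coils home, the yoke lies across both limbs (all of step 2 and horizontal distance between primary_mid and limb_red below 0.008 m and z of primary_mid in the frame of limb_red between 0.017 and 0.025 m and angle between primary_mid's own z axis and vertical below 0.08 rad and x of yoke_mid in the frame of core_base between -0.01 and 0.01 m and y of yoke_mid in the frame of core_base between -0.008 and 0.008 m and z of yoke_mid in the frame of core_base between 0.084 and 0.092 m and angle between yoke_mid's own z axis and vertical below 0.06 rad and angle between the x axis of yoke_mid and the x axis of core_base, either way round below 0.15 rad), for 0.2 s.
At the end, for the whole second after the job is handed in: Red coil home on the red-terminal limb; white coil home on the blue-terminal limb, blue coil home on it (each within 8 mm of the axis, 4 mm in height, 0.08 rad tilt); yoke flat on both limb tops (10 mm along, 8 across, 4 in height, 0.15 rad in line, 0.06 tilt); all released and at rest (all of step 3 and linear speed of each of primary, heavy, fine, yoke below 0.02 m/s); the robot touches nothing.
It fails at once if the cup is moved more than 30 mm (distance of cup from where it was at the start of the episode above 0.03 m).
It fails at once if the tape measure is moved more than 30 mm (distance of tape from where it was at the start of the episode above 0.03 m).
It fails at once if the multimeter is moved more than 30 mm (distance of meter from where it was at the start of the episode above 0.03 m).
It fails at once if a coil or the yoke is dropped (moves faster than 0.6 m/s out of the fingers, a fall of about 20 mm) ((linear speed of primary above 0.6 m/s and contact force between the fingers and primary below 0.1 N) or (linear speed of heavy above 0.6 m/s and contact force between the fingers and heavy below 0.1 N) or (linear speed of fine above 0.6 m/s and contact force between the fingers and fine below 0.1 N) or (linear speed of yoke above 0.6 m/s and contact force between the fingers and yoke below 0.1 N)).
It also fails if it takes over 120 s, if anything falls off the work surface, if the arm or the gripper's body presses on something with over 40 N, if the wrist force passes 120 N, or if a joint passes its speed limit or range.

## Robot

A 6-joint arm with a two-finger parallel gripper is mounted at the origin on the work surface. World frame = base frame: x ahead of the robot, y to its left, z up, the work surface at z = 0. Lengths are in m, angles in rad, forces in N, time in s.
With the tool pointing down it reaches from about 0.325 to 0.775 m from the base axis. Payload 5.5 kg.
Tool frame: the origin (TCP) lies midway between the tips of the shut fingers; the grasp point (between the pads) lies manip.grasp_offset behind it (manip.grasp_offset is the distance from the TCP to the grasp point, in m); z points along the fingers, y is the line along which they close (so a half turn about z gives the same grasp; the last joint's range is limited). The gripper opens to 85 mm and grips with 20 to 120 N. Pads are 22 mm wide; open, the fingers measure 114 mm over their backs; the gripper's body (76 mm by 85 mm) begins 54 mm behind the grasp point. The pads swing forward as they close: fully open they stand 13 mm farther back than shut.
Start: joints at [-1.294, 0.091, 1.231, -0, 1.82, -0.057], TCP at [0.197, -0.567, 0.195] pointing down, gripper open.
Joint ranges: [-2.87, 2.87], [-0.86, 2.18], [0.17, 2.46], [-1.51, 4.65], [0.06, 2.69], [-2.65, 2.65]. Speed limits (rad/s): [2.57, 2.57, 3.01, 3.14, 3.14, 3.14].

## Interface

Orientations are given as [roll, pitch, yaw] about the fixed x, y, z axes, in that order (R = Rz(yaw) Ry(pitch) Rx(roll)).
In Python, from workcell import manip, viewer, ticket gives the robot as it stands.
- The arm moves only by the tool servo_tool, never from a script. Its argument "moves" is a list of rows, each a list of 3 entries, a list of its own where there are three numbers: the shift along the tool's x, y, z in m, then the turn, a rotation vector about the tool's x, y, z in rad, then the closure, from -1 (fully open) to 1 (shut). A call has 1 to 20 rows; each row is the pose to reach, as a shift and turn from the pose commanded when the call began, along the tool's axes at that moment; what a row does not reach only later rows make up. A row lasts 1/10 s, in which the tool goes at most 50 mm and 8.59 degrees, less where a joint would pass 70% of its speed; a pose out of reach is approached as far as the arm can. A call with a gripper value outside its range is refused whole. The fingers move at their own pace and stop on an object; "squeeze" is the grip in N (left out, the last holds). Time passes only in rows, so rows that repeat a pose let the fingers close. It gives the time, the measured TCP pose, the force, the opening and the grip force at its end, in the units of the state.
- manip.observe(): the state, without advancing time (a new reading comes with each control period).
- viewer.get_image(name): name is "side" or "top" or "wrist"; returns a dict with "frame" (384x512x3 uint8, red, green, blue), "mtx" (3x3 intrinsics, pixels), "rvec" (rotation vector, rad) and "tvec" (3), from world to camera coordinates, as OpenCV has them. Camera axes: x right, y down, z forward; pixel columns grow to the right and rows downward; lengths in m; the calibration is good to about 2 mm. A picture is of the moment at which its call begins. There is no depth.
- ticket.finish_job(): hands the job in; it is judged then, once.
Trained networks look in the newest picture that a camera, given by its name, has taken for a name from the list of things; names that differ only in an ending like _2 or _b are one class to them, and where a whole thing is asked for, a point or a joint stands for the part that bears it (a point fixed in the world has none). Each returns a list of dicts, best first, with "score" (0 to 1); they miss things now and then, are a little off and sometimes report something else, mostly with a low value. They report only what shows in the picture. A call takes as long as a camera call. They do not tell look-alikes from the thing itself.
- viewer.cut_out(thing, camera): "mask" (384x512 bool, what is visible of it) and "point" ([column, row] in pixels, amid what is visible of it).
The state is a dict: "clock": time; "joints": joint angles; "joint_velocities": joint speeds; "joint_torque": joint torques, N m; "position": TCP position; "tcp_rot": TCP orientation; "wrist_force": force on the tool from outside, world axes, zero at the start; "moment": the same for the moment, N m; "opening": finger opening in m; "grasp_force": force on a finger pad.
Only numpy, scipy, OpenCV 4.12 (cv2) and the standard library are available. Lean on these libraries where they do the work, as an engineer would, in place of code of your own. Each camera call takes 0.05 s, during which the arm holds its last target. There are 200 camera calls.

## Working session

There is one attempt and no reset: what is moved stays moved. The work goes in short steps, Python scripts to look and compute and a tool call to move; the robot and the scene stay as the last step left them, time stands still between calls to the robot, and variables do not carry over. Pictures are saved under pics/ and viewed, at most 14 in all, crops included, and the job is handed in when it is done.

Besides the shell and the picture viewer there is one more tool, called after "Call:" as name([rows], argument=value, ...), one row to a line, values as JSON. servo_tool: Moves the arm, as the interface text tells. Its arguments: {"type":"object","properties":{"moves":{"type":"array","items":{"type":"array"}},"squeeze":{"type":"number"}},"required":["moves"]}

```bash
mkdir -p pics; cat > h.py <<'E'
import numpy as np, cv2
from workcell import manip, viewer, ticket
from scipy.spatial.transform import Rotation as R
def img(n): return viewer.get_image(n)
def save(f,p): cv2.imwrite('pics/'+p+'.png',cv2.cvtColor(f,cv2.COLOR_RGB2BGR))
def ray(im,uv,z):
    "pixel(s) -> world xy on plane z"
    uv=np.atleast_2d(np.array(uv,float)); K=im['mtx'];Rm=cv2.Rodrigues(np.array(im['rvec'],float))[0];t=np.array(im['tvec'],float).ravel()
    c=-Rm.T@t; d=(np.c_[uv,np.ones(len(uv))]@np.linalg.inv(K).T)@Rm
    return (c+d*((z-c[2])/d[:,2])[:,None])[:,:2]
def proj(im,P):
    return cv2.projectPoints(np.atleast_2d(np.array(P,float)),np.array(im['rvec'],float),np.array(im['tvec'],float),im['mtx'],None)[0][:,0]
E
python3 - <<'E'
from h import *
for n in ['top','side']:
    im=img(n); save(im['frame'],n+'0')
    Rm=cv2.Rodrigues(np.array(im['rvec'],float))[0]; print(n,-Rm.T@np.array(im['tvec']).ravel())
    for t in ['primary_mid','heavy_mid','fine_mid','yoke_mid','core_base','limb_red','limb_blue','cup','tape','meter']:
        for r in viewer.cut_out(t,n)[:5]: print(n,t,round(r['score'],2),np.round(r['point']),r['mask'].sum(), ray(im,r['point'],.03).round(3) if n=='top' else '')
print(manip.grasp_offset, manip.observe())
E
```

```text
top [ 0.31930482 -0.01214708  1.21357399]
top primary_mid 0.89 [178. 199.] 397 [[0.601 0.252]]
top primary_mid 0.75 [200. 167.] 676 [[0.707 0.191]]
top primary_mid 0.61 [142. 200.] 459 [[0.597 0.364]]
top heavy_mid 0.74 [343. 262.] 330 [[ 0.416 -0.254]]
top fine_mid 0.85 [132. 274.] 341 [[0.37  0.374]]
top fine_mid 0.68 [159. 247.] 333 [[0.451 0.301]]
top yoke_mid 0.57 [355. 195.] 251 [[ 0.626 -0.299]]
top yoke_mid 0.35 [ 85. 228.] 1085 [[0.506 0.532]]
top core_base 0.72 [244. 236.] 1998 [[0.489 0.044]]
top core_base 0.15 [230. 238.] 53 [[0.485 0.086]]
top limb_blue 0.39 [255. 226.] 75 [[0.521 0.011]]
top cup 0.68 [ 83. 228.] 1166 [[0.507 0.537]]
top tape 0.68 [243. 150.] 490 [[0.766 0.055]]
top tape 0.54 [168. 245.] 295 [[0.459 0.274]]
top meter 0.74 [426. 241.] 1378 [[ 0.485 -0.508]]
side [ 0.53296806 -0.87478218  0.9885019 ]
side primary_mid 0.76 [257. 125.] 292 
side primary_mid 0.61 [259. 142.] 311 
side primary_mid 0.59 [292. 155.] 564 
side heavy_mid 0.68 [205. 273.] 456 
side fine_mid 0.77 [192. 126.] 216 
side fine_mid 0.52 [220. 173.] 106 
side fine_mid 0.46 [212. 140.] 232
[... 276 characters left out ...]
 
0.0187 {'clock': 1.1, 'joints': array([-1.29365641e+00,  9.11035545e-02,  1.23069719e+00, -8.17657751e-08,
        1.81978583e+00, -5.66757508e-02]), 'joint_velocities': array([ 0.00073819,  0.00034161,  0.00030072,  0.00096017, -0.00043404,
        0.00087273]), 'joint_torque': array([ 3.58220332e-04, -4.58484972e+01, -4.18097377e+01,  2.25961376e-04,
        7.48791208e-04,  2.43781187e-06]), 'position': array([ 0.19660774, -0.56689435,  0.19477467]), 'tcp_rot': array([3.14158659e+00, 4.23343853e-07, 3.33815646e-01]), 'wrist_force': array([-0.15900304,  0.22652297,  0.38058644]), 'moment': array([-0.00798571,  0.01389489,  0.04045884]), 'grasp_force': 0.0, 'opening': 0.08507076352077007}
```

```bash
python3 - <<'E'
import cv2
a=cv2.imread('pics/top0.png'); cv2.imwrite('pics/top0c.png',cv2.resize(a[130:300,100:370],(800,504),interpolation=cv2.INTER_CUBIC))
a=cv2.imread('pics/side0.png'); cv2.imwrite('pics/side0c.png',cv2.resize(a[70:310,160:360],(500,600),interpolation=cv2.INTER_CUBIC))
E
```

```text
(no output)
```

View pics/top0c.png

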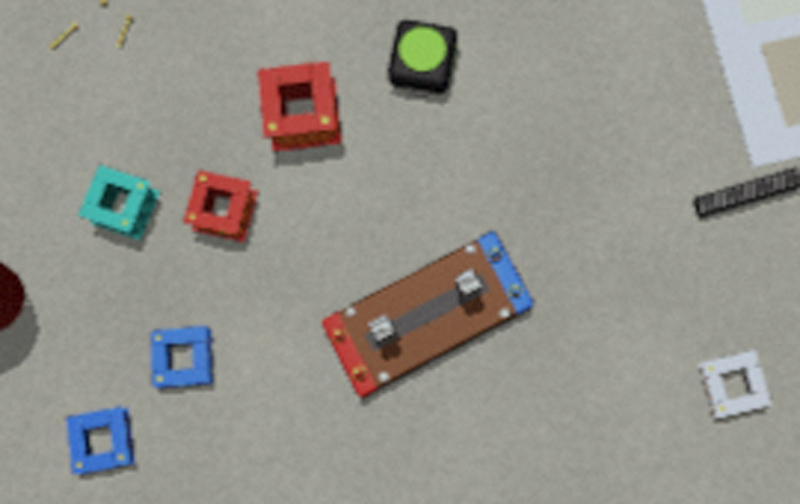

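View pics/side0c.png

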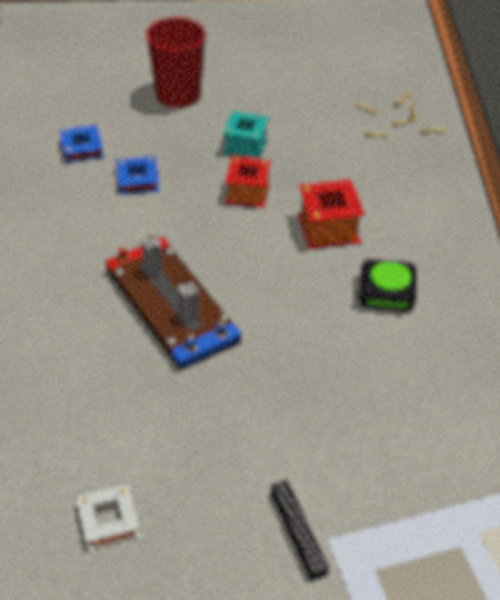

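Candidates: red small (178,199), red big (200,167) and turquoise (142,200), so I choose (178,199). Blue coils are at (159,247) and (132,274); the one farthest right is (159,247). White is at (343,262), the yoke at (355,195). In the crop the base has its blue end to the upper right and its red end to the lower left. Base yaw is about 116°.

```bash
cat >> h.py <<'E'
def go(x,y,z,yaw,roll=np.pi):
    s=manip.observe(); p=np.array(s['position']); R0=R.from_euler('xyz',s['tcp_rot'])
    R1=R.from_euler('xyz',[np.pi,0,yaw])
    print('shift',(R0.inv().apply(np.array([x,y,z])-p)).round(4),'turn',(R0.inv()*R1).as_rotvec().round(4),'at',p.round(4),np.round(s['tcp_rot'],4),'t',round(s['clock'],2))
E
python3 - <<'E'
from h import *
im=img('top'); 
for t,i,h in [('primary_mid',None,.042),('heavy_mid',None,.021),('fine_mid',None,.021),('yoke_mid',None,.02)]:
    for r in viewer.cut_out(t,'top')[:3]:
        ys,xs=np.nonzero(r['mask']); P=ray(im,np.c_[xs,ys],h).astype(np.float32)
        print(t,cv2.minAreaRect(P*1000))
im=img('wrist')
Rm=cv2.Rodrigues(np.array(im['rvec'],float))[0]; c=-Rm.T@np.array(im['tvec']).ravel()
s=manip.observe(); R0=R.from_euler('xyz',s['tcp_rot'])
print('cam in tool',R0.inv().apply(c-s['position']),'axis',R0.inv().apply(Rm[2]),im['mtx'][0])
go(.416,-.254,.22,np.radians(110))
E
```

```text
primary_mid ((598.510009765625, 261.0020446777344), (71.51154327392578, 65.57372283935547), 78.38135528564453)
primary_mid ((601.0196533203125, 367.71533203125), (72.65794372558594, 63.528961181640625), 71.73137664794922)
primary_mid ((708.0006713867188, 186.47515869140625), (99.20806121826172, 83.64908599853516), 9.430219650268555)
heavy_mid ((425.8041687011719, -271.34259033203125), (56.29024124145508, 60.60606384277344), 13.986388206481934)
fine_mid ((358.7182312011719, 371.6280212402344), (60.16704177856445, 65.00129699707031), 12.228964805603027)
fine_mid ((426.2063903808594, -271.27716064453125), (56.572265625, 62.39419937133789), 12.199135780334473)
yoke_mid ((627.7515258789062, -294.1854553222656), (26.347373962402344, 120.7346420288086), 18.003957748413086)
cam in tool [ 8.49183612e-02  1.10344752e-04 -1.78576231e-01] axis [-3.26861270e-01  6.84568733e-04  9.45072083e-01] [312.94763337   0.         250.11564917]
shift [ 0.3099 -0.2237 -0.0252] turn [-0.      0.     -1.5861] at [ 0.1965 -0.5669  0.1948] [-3.1416  0.      0.3338] t 1.4
```

Call:
servo_tool([
  [[0.314, -0.243, -0.01], [0, 0, -1.586], -1],
  [[0.314, -0.243, -0.01], [0, 0, -1.586], -1],
  [[0.314, -0.243, -0.01], [0, 0, -1.586], -1],
  [[0.314, -0.243, -0.01], [0, 0, -1.586], -1],
  [[0.314, -0.243, -0.01], [0, 0, -1.586], -1],
  [[0.314, -0.243, -0.01], [0, 0, -1.586], -1],
  [[0.314, -0.243, -0.01], [0, 0, -1.586], -1],
  [[0.314, -0.243, -0.01], [0, 0, -1.586], -1],
  [[0.314, -0.243, -0.01], [0, 0, -1.586], -1],
  [[0.314, -0.243, -0.01], [0, 0, -1.586], -1],
  [[0.314, -0.243, -0.01], [0, 0, -1.586], -1],
  [[0.314, -0.243, -0.01], [0, 0, -1.586], -1],
  [[0.314, -0.243, -0.01], [0, 0, -1.586], -1],
  [[0.314, -0.243, -0.01], [0, 0, -1.586], -1],
], squeeze=50)

```text
clock: 2.8
position: [0.4136, -0.2346, 0.2048]
tcp_rot: [3.142, 0.0, 1.918]
wrist_force: [0.1, -0.6, 0.0]
opening: 0.0852
grasp_force: 0.0
```

```bash
cat >> h.py <<'E'
def fit(thing,h,sx,sy,x0,near,n='wrist',zb=0.):
    "fit box silhouette (height h, footprint sx*sy, base zb) to the mask nearest to 'near'; returns x,y,yaw"
    from scipy.optimize import minimize
    im=img(n); C=viewer.cut_out(thing,n)
    C=[r for r in C if r['score']>.2]
    if not C: print('none'); return im,None
    r=min(C,key=lambda r:np.linalg.norm(ray(im,r['point'],zb+h/2)[0]-near)); print('score',r['score'],'pt',ray(im,r['point'],zb+h/2)[0].round(4))
    m=r['mask'].astype(np.uint8)
    if h<.1: m=cv2.morphologyEx(m,cv2.MORPH_CLOSE,np.ones((3,3)))
    cs=cv2.findContours(m,cv2.RETR_EXTERNAL,cv2.CHAIN_APPROX_NONE)[0]; m=cv2.drawContours(np.zeros_like(m),cs,-1,1,-1)
    S=8
    def cost(q):
        x,y,a=q; c,s=np.cos(a),np.sin(a)
        P=[[x+c*u*sx/2-s*v*sy/2,y+s*u*sx/2+c*v*sy/2,z] for u in(-1,1) for v in(-1,1) for z in(zb,zb+h)]
        uv=proj(im,P).astype(np.float32); hu=cv2.convexHull(uv)
        g=np.zeros(m.shape,np.uint8); cv2.fillConvexPoly(g,np.round(hu*16-0).astype(np.int32),1,cv2.LINE_8,4)
        return float((g!=m).sum())
    best=min((minimize(cost,q0,method='Nelder-Mead',options=dict(initial_simplex=np.array([q0]+[np.add(q0,d) for d in([.008,0,0],[0,.008,0],[0,0,.15])]),xatol=1e-4)) for q0 in ([*x0[:2],x0[2]],[*x0[:2],x0[2]+.2],[*x0[:2],x0[2]-.2])),key=lambda o:o.fun)
    print(thing,'x y',best.x[:2].round(4),'yaw deg',np.degrees(best.x[2]).round(1),'mismatch',best.fun,'of',m.sum())
    return im,best.x
E
python3 - <<'E'
from h import *
im,q=fit('heavy_mid',.021,.058,.058,[.426,-.271,np.radians(110)],[.426,-.271])
save(im['frame'],'w1'); go(q[0],q[1],.1,q[2])
E
```

```text
score 0.55 pt [ 0.4323 -0.2816]
heavy_mid x y [ 0.4276 -0.2721] yaw deg 104.0 mismatch 96.0 of 2317
shift [-0.04    0.0004  0.1048] turn [0.     0.     0.1023] at [ 0.4136 -0.2346  0.2048] [3.1415 0.     1.9183] t 2.9
```

View pics/w1.png

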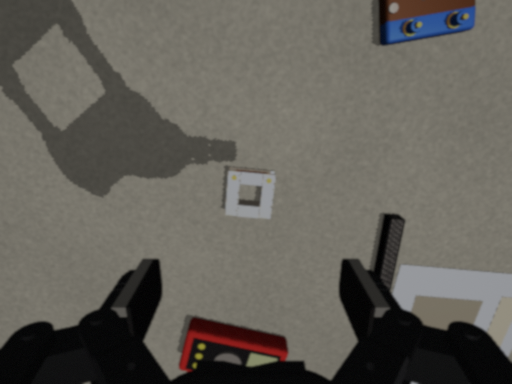

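Call:
servo_tool([
  [[-0.04, 0, 0.05], [0, 0, 0.102], -1],
  [[-0.04, 0, 0.1], [0, 0, 0.102], -1],
  [[-0.04, 0, 0.14], [0, 0, 0.102], -1],
  [[-0.04, 0, 0.14], [0, 0, 0.102], -1],
])

```text
clock: 3.3
position: [0.4226, -0.2691, 0.0558]
tcp_rot: [-3.131, -0.012, 1.816]
wrist_force: [-0.6, 0.5, -1.0]
opening: 0.0854
grasp_force: 0.0
```

```bash
python3 - <<'E'
from h import *
im,q=fit('heavy_mid',.021,.058,.058,[.428,-.272,np.radians(104)],[.426,-.271])
if q is not None: go(q[0],q[1],.003,q[2])
save(im['frame'],'w2')
E
```

```text
score 0.6 pt [ 0.4314 -0.2798]
heavy_mid x y [ 0.427  -0.2718] yaw deg 104.1 mismatch 182.0 of 6302
shift [-0.0002  0.0002  0.0619] turn [-0.0012 -0.0015  0.0008] at [ 0.4268 -0.2717  0.0649] [-3.1404e+00 -1.5000e-03  1.8172e+00] t 3.4
```

View pics/w2.png

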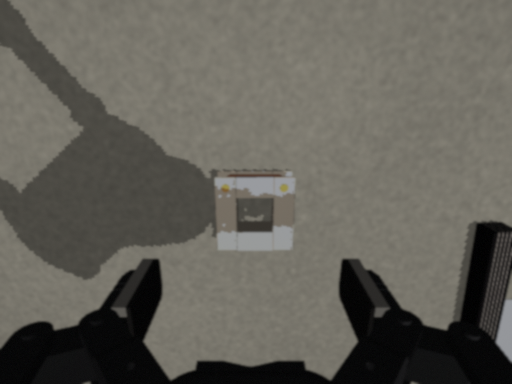

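Call:
servo_tool([
  [[0, 0, 0.03], [0, 0, 0], -1],
  [[0, 0, 0.05], [0, 0, 0], -1],
  [[0, 0, 0.061], [0, 0, 0], -1],
  [[0, 0, 0.061], [0, 0, 0], -1],
  [[0, 0, 0.061], [0, 0, 0], 1],
  [[0, 0, 0.061], [0, 0, 0], 1],
  [[0, 0, 0.061], [0, 0, 0], 1],
  [[0, 0, 0.061], [0, 0, 0], 1],
  [[0, 0, 0.061], [0, 0, 0], 1],
  [[0, 0, 0.061], [0, 0, 0], 1],
])

```text
clock: 4.4
position: [0.4273, -0.272, 0.0039]
tcp_rot: [3.142, 0.0, 1.818]
wrist_force: [0.6, -0.4, 0.2]
opening: 0.0001
grasp_force: 0.0
```

```bash
python3 - <<'E'
from h import *
im=img('wrist'); save(im['frame'],'w3')
go(.5,.02,.2,np.radians(116)); print(manip.observe()['opening'],manip.observe()['grasp_force'])
E
```

```text
shift [ 0.2654  0.1419 -0.1962] turn [-0.000e+00 -1.000e-04 -2.068e-01] at [ 0.4273 -0.272   0.0038] [-3.1416e+00 -1.0000e-04  1.8178e+00] t 4.45
-0.00019795095228634647 0.0
```

View pics/w3.png

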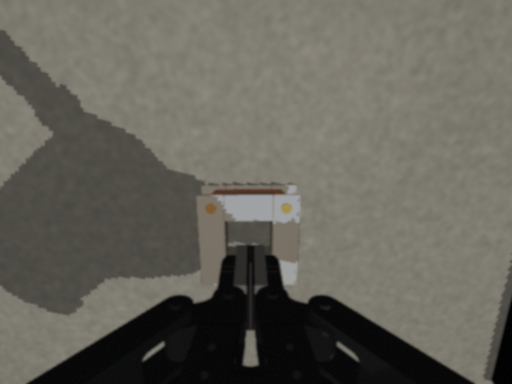

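The shut fingertips (251,255) end above the coil, which stands untouched, so the tips sit some 40 mm above the reported TCP. I'll open, go lower and try again, watching the force.

Call:
servo_tool([
  [[0, 0, 0], [0, 0, 0], -1],
  [[0, 0, 0], [0, 0, 0], -1],
  [[0, 0, 0], [0, 0, 0], -1],
  [[0, 0, 0], [0, 0, 0], -1],
  [[0, 0, 0], [0, 0, 0], -1],
  [[0, 0, 0], [0, 0, 0], -1],
  [[0, 0, 0.01], [0, 0, 0], -1],
  [[0, 0, 0.02], [0, 0, 0], -1],
  [[0, 0, 0.025], [0, 0, 0], -1],
  [[0, 0, 0.025], [0, 0, 0], -1],
])

```text
clock: 5.45
position: [0.4263, -0.2713, -0.0231]
tcp_rot: [-3.14, -0.002, 1.818]
wrist_force: [-0.6, -0.3, 0.2]
opening: 0.0854
grasp_force: 0.0
```

Call:
servo_tool([
  [[0, 0, 0], [0, 0, 0], 1],
  [[0, 0, 0], [0, 0, 0], 1],
  [[0, 0, 0], [0, 0, 0], 1],
  [[0, 0, 0], [0, 0, 0], 1],
  [[0, 0, 0], [0, 0, 0], 1],
])

```text
clock: 5.95
position: [0.4275, -0.2749, -0.0164]
tcp_rot: [-3.141, 0.006, 1.817]
wrist_force: [-24.2, -4.3, 38.9]
opening: 0.0275
grasp_force: 20.3
```

Call:
servo_tool([
  [[0, 0, -0.005], [0, 0, 0], -1],
  [[0, 0, -0.005], [0, 0, 0], -1],
  [[0, 0, -0.005], [0, 0, 0], -1],
  [[0, 0, -0.005], [0, 0, 0], -1],
  [[0, 0, -0.005], [0, 0, 0], -1],
])

```text
clock: 6.45
position: [0.4271, -0.2717, -0.0169]
tcp_rot: [-3.141, -0.001, 1.818]
wrist_force: [-0.4, -0.2, 0.3]
opening: 0.0856
grasp_force: 0.0
```

```bash
python3 - <<'E'
from h import *
im,q=fit('heavy_mid',.021,.058,.058,[.428,-.272,np.radians(104)],[.426,-.271])
save(im['frame'],'w4')
go(q[0],q[1],-.045,q[2])
E
```

```text
score 0.91 pt [ 0.4394 -0.2617]
heavy_mid x y [ 0.4401 -0.2703] yaw deg 107.0 mismatch 464.0 of 12562
shift [-0.0017  0.0129  0.0283] turn [-0.0005 -0.0006 -0.0495] at [ 0.4271 -0.2718 -0.0167] [-3.1411e+00 -6.0000e-04  1.8179e+00] t 6.55
```

View pics/w4.png

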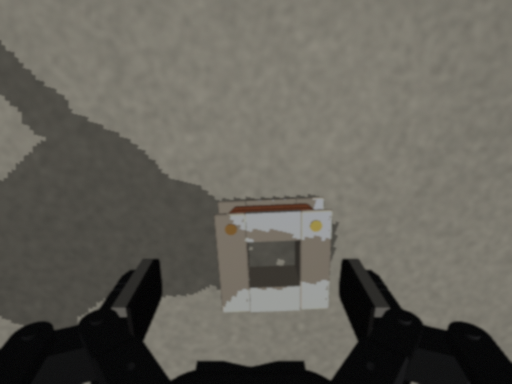

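Call:
servo_tool([
  [[-0.0015, 0.013, -0.02], [0, 0, -0.05], -1],
  [[-0.0015, 0.013, -0.02], [0, 0, -0.05], -1],
  [[-0.0015, 0.013, 0], [0, 0, -0.05], -1],
  [[-0.0015, 0.013, 0.01], [0, 0, -0.05], -1],
  [[-0.0015, 0.013, 0.019], [0, 0, -0.05], -1],
  [[-0.0015, 0.013, 0.019], [0, 0, -0.05], -1],
])

```text
clock: 7.15
position: [0.4389, -0.2695, -0.0374]
tcp_rot: [-3.139, -0.003, 1.867]
wrist_force: [0.5, -0.1, -0.4]
opening: 0.0853
grasp_force: 0.0
```

Call:
servo_tool([
  [[0, 0, 0], [0, 0, 0], 0],
  [[0, 0, 0], [0, 0, 0], 0.3],
  [[0, 0, 0], [0, 0, 0], 0.3],
  [[0, 0, 0], [0, 0, 0], 0.3],
  [[0, 0, 0], [0, 0, 0], 0.3],
])

```text
clock: 7.65
position: [0.4409, -0.2708, -0.0341]
tcp_rot: [3.14, 0.002, 1.868]
wrist_force: [-0.2, 0.2, 4.9]
opening: 0.0566
grasp_force: 56.4
```

```bash
python3 - <<'E'
from h import *
go(.567,-.116,.15,np.radians(116))
E
```

```text
shift [ 0.1108  0.1661 -0.1841] turn [ 0.001   0.0017 -0.1567] at [ 0.4409 -0.2708 -0.0341] [3.1405e+00 1.7000e-03 1.8678e+00] t 7.65
```

Call:
servo_tool([
  [[0, 0, -0.02], [0, 0, 0], 0.3],
  [[0, 0, -0.06], [0, 0, 0], 0.3],
  [[0, 0, -0.1], [0, 0, -0.05], 0.3],
  [[0.02, 0.03, -0.14], [0, 0, -0.1], 0.3],
  [[0.05, 0.07, -0.184], [0, 0, -0.157], 0.3],
  [[0.08, 0.11, -0.184], [0, 0, -0.157], 0.3],
  [[0.111, 0.15, -0.184], [0, 0, -0.157], 0.3],
  [[0.111, 0.166, -0.184], [0, 0, -0.157], 0.3],
  [[0.111, 0.166, -0.184], [0, 0, -0.157], 0.3],
  [[0.111, 0.166, -0.184], [0, 0, -0.157], 0.3],
  [[0.111, 0.166, -0.184], [0, 0, -0.157], 0.3],
])

```text
clock: 8.75
position: [0.5657, -0.1162, 0.1481]
tcp_rot: [-3.14, -0.001, 2.024]
wrist_force: [-0.3, -0.1, -1.2]
opening: 0.0569
grasp_force: 55.7
```

```bash
python3 - <<'E'
from h import *
im=img('wrist'); save(im['frame'],'w5')
for t in ['core_base','limb_red','limb_blue','heavy_mid']:
    for r in viewer.cut_out(t,'wrist')[:3]:
        ys,xs=np.nonzero(r['mask']); print(t,round(r['score'],2),np.round(r['point']),r['mask'].sum(),(xs.min(),xs.max(),ys.min(),ys.max()),ray(im,r['point'],.078)[0].round(4))
o=manip.observe();print(o['position'],o['tcp_rot'],o['opening'])
E
```

```text
core_base 0.94 [259.  47.] 10004 (np.int64(207), np.int64(311), np.int64(0), np.int64(101)) [ 0.5227 -0.0127]
core_base 0.28 [231. 346.] 518 (np.int64(221), np.int64(242), np.int64(277), np.int64(362)) [ 0.6198 -0.2692]
limb_blue 0.76 [260.  27.] 1108 (np.int64(248), np.int64(277), np.int64(5), np.int64(46)) [ 0.5173 -0.0006]
heavy_mid 0.86 [253. 254.] 14545 (np.int64(183), np.int64(317), np.int64(204), np.int64(332)) [ 0.5927 -0.1656]
[ 0.56610449 -0.11633712  0.14895484] [3.14142511e+00 1.55030810e-04 2.02343163e+00] 0.05696242952289666
```

View pics/w5.png

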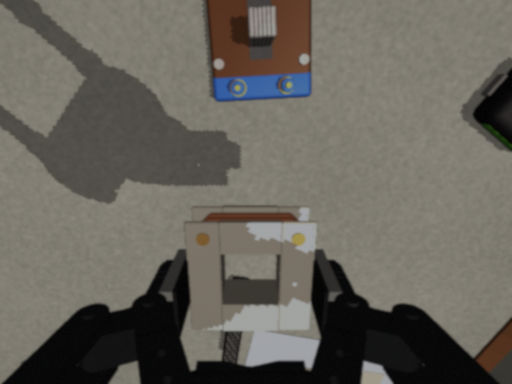

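```bash
cat > core.py <<'E'
from h import *
a=np.radians(116)
im,q=fit('core_base',.024,.204,.09,[.489,.044,a],[.52,-.01])
_,l=fit('limb_blue',.054,.02,.02,[.517,-.004,a],[.52,-.0],zb=.024)
x=np.array([np.cos(q[2]),np.sin(q[2])]); print('blue limb from base',q[:2]-.048*x,'red',q[:2]+.048*x)
_,k=fit('core_base',.024,.204,.09,[.489,.044,a],[.52,-.01],n='top')
_,lb=fit('limb_blue',.054,.02,.02,[.517,-.004,a],[.52,-.0],zb=.024,n='top')
s=manip.observe(); p=np.array(s['position'])
best=[]
for zb in np.arange(p[2]+.028,p[2]+.052,.004):
    print('zb rel tcp',round(zb-p[2],3)); _,h=fit('heavy_mid',.021,.058,.058,[p[0],p[1],s['tcp_rot'][2]],p[:2],zb=zb)
    print('   in tool',R.from_euler('xyz',s['tcp_rot']).inv().apply([h[0]-p[0],h[1]-p[1],0]).round(4))
E
python3 core.py
```

```text
score 0.68 pt [ 0.5234 -0.0054]
core_base x y [0.493  0.0451] yaw deg 119.5 mismatch 254.0 of 9941
score 0.94 pt [0.5157 0.0056]
limb_blue x y [0.5173 0.0034] yaw deg 116.9 mismatch 77.0 of 1116
blue limb from base [0.51658893 0.00334039] red [0.46935508 0.08691648]
score 0.66 pt [0.4923 0.0477]
core_base x y [0.4941 0.0444] yaw deg 120.0 mismatch 322.0 of 1751
score 0.38 pt [0.5271 0.0101]
limb_blue x y [0.5162 0.0024] yaw deg 107.4 mismatch 22.0 of 60
zb rel tcp 0.028
score 0.8 pt [ 0.5654 -0.1109]
heavy_mid x y [ 0.5686 -0.1177] yaw deg 116.1 mismatch 760.0 of 15555
   in tool [-0.0029  0.0009  0.    ]
zb rel tcp 0.032
score 0.83 pt [ 0.5688 -0.122 ]
heavy_mid x y [ 0.5677 -0.116 ] yaw deg 115.8 mismatch 446.0 of 15273
   in tool [-0.0009  0.0008  0.    ]
zb rel tcp 0.036
score 0.93 pt [ 0.5629 -0.1062]
heavy_mid x y [ 0.5666 -0.1139] yaw deg 115.9 mismatch 1211.0 of 15358
   in tool [0.0015 0.0008 0.    ]
zb rel tcp 0.04
score 0.69 pt [ 0.5662 -0.1171]
heavy_mid x y [ 0.5649 -0.1132] yaw deg 115.9 mismatch 2184.0 of 15423
   in tool [ 0.0028 -0.0004 -0.    ]
zb rel tcp 0.044
noneTraceback (most recent call last):
  File "core.py", line 12, in <module>
    print('   in tool',R.from_euler('xyz',s['tcp_rot']).inv().apply([h[0]-p[0],h[1]-p[1],0]).round(4))
                                                                     ~^^^
TypeError: 'NoneType' object is not subscriptable
```

```bash
python3 - <<'E'
from h import *
go(.5168,.0031,.07,np.radians(119.7))
E
```

```text
shift [0.1285 0.0073 0.0788] turn [-0.      0.     -0.0643] at [ 0.5665 -0.1156  0.1488] [-3.1416  0.      2.0248] t 9.9
```

Call:
servo_tool([
  [[0.04, 0.003, 0], [0, 0, -0.03], 0.3],
  [[0.08, 0.0065, 0.02], [0, 0, -0.064], 0.3],
  [[0.11, 0.0065, 0.04], [0, 0, -0.064], 0.3],
  [[0.129, 0.0065, 0.06], [0, 0, -0.064], 0.3],
  [[0.129, 0.0065, 0.079], [0, 0, -0.064], 0.3],
  [[0.129, 0.0065, 0.079], [0, 0, -0.064], 0.3],
  [[0.129, 0.0065, 0.079], [0, 0, -0.064], 0.3],
  [[0.129, 0.0065, 0.079], [0, 0, -0.064], 0.3],
])

```text
clock: 10.7
position: [0.5167, 0.0027, 0.0714]
tcp_rot: [3.14, 0.001, 2.088]
wrist_force: [-0.6, -0.1, -1.3]
opening: 0.0567
grasp_force: 55.6
```

```bash
python3 - <<'E'
from h import *
im=img('wrist'); save(cv2.resize(im['frame'][130:384,120:380],None,fx=2,fy=2),'w6')
go(.5168,.0031,-.008,np.radians(119.7))
E
```

```text
shift [0.0004 0.     0.0794] turn [ 0.002   0.0014 -0.0011] at [0.5168 0.0027 0.0714] [3.1396e+00 1.4000e-03 2.0880e+00] t 10.75
```

View pics/w6.png

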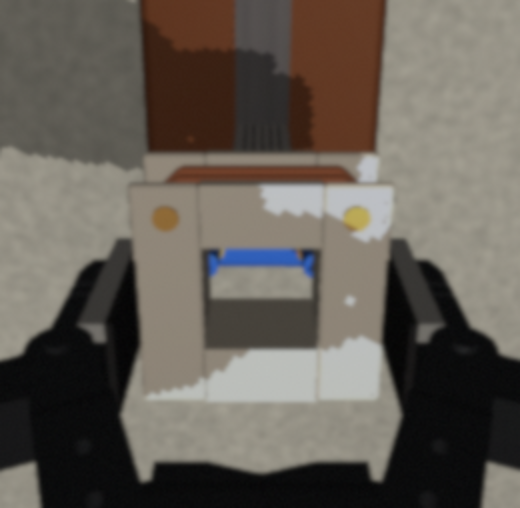

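Call:
servo_tool([
  [[0, 0, 0.01], [0, 0, 0], 0.3],
  [[0, 0, 0.02], [0, 0, 0], 0.3],
  [[0, 0, 0.03], [0, 0, 0], 0.3],
  [[0, 0, 0.03], [0, 0, 0], 0.3],
])

```text
clock: 11.15
position: [0.5143, 0.0032, 0.037]
tcp_rot: [-3.138, -0.002, 2.089]
wrist_force: [-0.2, -0.4, -2.2]
opening: 0.0567
grasp_force: 55.7
```

Call:
servo_tool([
  [[0, 0, 0.01], [0, 0, 0], 0.3],
  [[0, 0, 0.02], [0, 0, 0], 0.3],
  [[0, 0, 0.03], [0, 0, 0], 0.3],
  [[0, 0, 0.04], [0, 0, 0], 0.3],
  [[0, 0, 0.047], [0, 0, 0], 0.3],
  [[0, 0, 0.047], [0, 0, 0], 0.3],
  [[0, 0, 0.047], [0, 0, 0], 0.3],
])

```text
clock: 11.85
position: [0.5158, 0.0032, -0.0073]
tcp_rot: [-3.141, -0.0, 2.089]
wrist_force: [-0.1, -0.6, -0.5]
opening: 0.0567
grasp_force: 55.7
```

Call:
servo_tool([
  [[0, 0, 0.002], [0, 0, 0], 0.3],
  [[0, 0, 0.004], [0, 0, 0], 0.3],
  [[0, 0, 0.004], [0, 0, 0], 0.3],
])

```text
clock: 12.15
position: [0.5164, 0.0032, -0.0101]
tcp_rot: [3.14, 0.001, 2.089]
wrist_force: [-1.4, 0.3, 3.7]
opening: 0.0566
grasp_force: 56.2
```

Call:
servo_tool([
  [[0, 0, 0], [0, 0, 0], -0.4],
  [[0, 0, 0], [0, 0, 0], -0.8],
  [[0, 0, 0], [0, 0, 0], -0.9],
  [[0, 0, 0], [0, 0, 0], -0.9],
  [[0, 0, 0], [0, 0, 0], -0.9],
  [[0, 0, -0.02], [0, 0, 0], -0.9],
  [[0, 0, -0.06], [0, 0, 0], -0.9],
  [[0, 0, -0.11], [0, 0, 0], -1],
  [[0, 0, -0.16], [0, 0, 0], -1],
  [[0, 0, -0.16], [0, 0, 0], -1],
  [[0, 0, -0.16], [0, 0, 0], -1],
])

```text
clock: 13.25
position: [0.5168, 0.0031, 0.1507]
tcp_rot: [3.138, 0.002, 2.089]
wrist_force: [-0.5, -0.2, -1.5]
opening: 0.0854
grasp_force: 0.0
```

```bash
python3 - <<'E'
from h import *
im,q=fit('heavy_mid',.021,.058,.058,[.517,.003,np.radians(119.7)],[.517,.003],zb=.024); save(im['frame'],'w7')
im,q=fit('fine_mid',.021,.058,.058,[.447,.304,np.radians(95)],[.451,.301],n='top')
go(q[0],q[1],.12,q[2])
E
```

```text
score 0.67 pt [0.5101 0.0138]
heavy_mid x y [0.5167 0.0044] yaw deg 119.4 mismatch 143.0 of 3856
score 0.59 pt [0.4666 0.3009]
fine_mid x y [0.4452 0.2985] yaw deg 94.5 mismatch 45.0 of 386
shift [0.2909 0.0857 0.0269] turn [-0.0033 -0.0012  0.4398] at [0.5149 0.0033 0.1466] [-3.1387e+00 -1.9000e-03  2.0888e+00] t 13.45
```

View pics/w7.png

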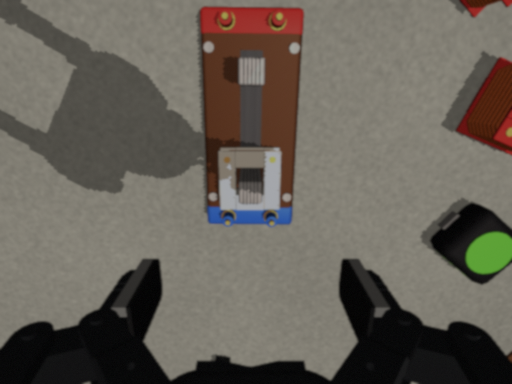

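The white coil is seated around the blue-end limb at (249,180). Next is the blue coil.

Call:
servo_tool([
  [[0.05, 0.015, 0], [0, 0, 0.1], -1],
  [[0.1, 0.03, 0], [0, 0, 0.2], -1],
  [[0.14, 0.045, 0], [0, 0, 0.3], -1],
  [[0.19, 0.06, 0.01], [0, 0, 0.4], -1],
  [[0.24, 0.07, 0.02], [0, 0, 0.44], -1],
  [[0.291, 0.086, 0.03], [0, 0, 0.44], -1],
  [[0.291, 0.086, 0.05], [0, 0, 0.44], -1],
  [[0.291, 0.086, 0.05], [0, 0, 0.44], -1],
  [[0.291, 0.086, 0.05], [0, 0, 0.44], -1],
  [[0.291, 0.086, 0.05], [0, 0, 0.44], -1],
])

```text
clock: 14.45
position: [0.4471, 0.2976, 0.0995]
tcp_rot: [3.141, 0.0, 1.647]
wrist_force: [0.1, 0.7, 0.2]
opening: 0.0853
grasp_force: 0.0
```

```bash
python3 - <<'E'
from h import *
im,q=fit('fine_mid',.021,.058,.058,[.447,.3,np.radians(95)],[.447,.30]); save(im['frame'],'w8')
go(q[0],q[1],-.034,q[2])
E
```

```text
score 0.57 pt [0.4443 0.29  ]
fine_mid x y [0.4455 0.2986] yaw deg 95.9 mismatch 130.0 of 4626
shift [ 0.0009 -0.0021  0.134 ] turn [ 0.0016 -0.0006 -0.0266] at [0.4474 0.2977 0.1   ] [ 3.1400e+00 -6.0000e-04  1.6468e+00] t 14.55
```

Call:
servo_tool([
  [[0.001, -0.002, 0.04], [0, 0, -0.027], -1],
  [[0.001, -0.002, 0.08], [0, 0, -0.027], -1],
  [[0.001, -0.002, 0.11], [0, 0, -0.027], -1],
  [[0.001, -0.002, 0.125], [0, 0, -0.027], -1],
  [[0.001, -0.002, 0.134], [0, 0, -0.027], -1],
  [[0.001, -0.002, 0.134], [0, 0, -0.027], -1],
  [[0.001, -0.002, 0.134], [0, 0, -0.027], 0],
  [[0.001, -0.002, 0.134], [0, 0, -0.027], 0.3],
  [[0.001, -0.002, 0.134], [0, 0, -0.027], 0.3],
  [[0.001, -0.002, 0.134], [0, 0, -0.027], 0.3],
  [[0.001, -0.002, 0.134], [0, 0, -0.027], 0.3],
])

```text
clock: 15.65
position: [0.4458, 0.3003, -0.0328]
tcp_rot: [3.138, -0.002, 1.676]
wrist_force: [0.7, 0.1, 6.1]
opening: 0.0568
grasp_force: 55.9
```

```bash
python3 - <<'E'
from h import *
go(.5168,.0038,.09,np.radians(119.5))
E
```

```text
shift [-0.3021  0.04   -0.1232] turn [ 0.0039 -0.0008 -0.4098] at [ 0.4458  0.3003 -0.0328] [ 3.1380e+00 -1.6000e-03  1.6759e+00] t 15.65
```

Call:
servo_tool([
  [[0, 0, -0.02], [0, 0, 0], 0.3],
  [[0, 0, -0.06], [0, 0, 0], 0.3],
  [[0, 0, -0.1], [0, 0, -0.05], 0.3],
  [[-0.04, 0.005, -0.123], [0, 0, -0.15], 0.3],
  [[-0.08, 0.01, -0.123], [0, 0, -0.25], 0.3],
  [[-0.12, 0.015, -0.123], [0, 0, -0.35], 0.3],
  [[-0.16, 0.02, -0.123], [0, 0, -0.41], 0.3],
  [[-0.2, 0.025, -0.123], [0, 0, -0.41], 0.3],
  [[-0.24, 0.03, -0.123], [0, 0, -0.41], 0.3],
  [[-0.28, 0.035, -0.123], [0, 0, -0.41], 0.3],
  [[-0.302, 0.04, -0.123], [0, 0, -0.41], 0.3],
  [[-0.302, 0.04, -0.123], [0, 0, -0.41], 0.3],
  [[-0.302, 0.04, -0.123], [0, 0, -0.41], 0.3],
  [[-0.302, 0.04, -0.123], [0, 0, -0.41], 0.3],
])

```text
clock: 17.05
position: [0.5156, 0.0042, 0.0879]
tcp_rot: [3.141, -0.0, 2.087]
wrist_force: [-0.1, 0.9, -1.4]
opening: 0.0566
grasp_force: 55.0
```

```bash
python3 - <<'E'
from h import *
s=manip.observe(); p=np.array(s['position'])
im,h=fit('fine_mid',.021,.058,.058,[p[0],p[1],s['tcp_rot'][2]],p[:2],zb=p[2]+.033)
print('   in tool',R.from_euler('xyz',s['tcp_rot']).inv().apply([h[0]-p[0],h[1]-p[1],0]).round(4))
go(.5168,.0038,.09,np.radians(119.5))
E
```

```text
score 0.85 pt [0.5123 0.0129]
fine_mid x y [0.5168 0.0034] yaw deg 119.6 mismatch 738.0 of 15011
   in tool [-0.0014  0.0007 -0.    ]
shift [-0.0011  0.0007 -0.0021] turn [ 0.0003 -0.0002  0.0017] at [0.5157 0.0044 0.0879] [ 3.1413e+00 -2.0000e-04  2.0874e+00] t 17.15
```

Call:
servo_tool([
  [[0, 0, 0.02], [0, 0, 0], 0.3],
  [[0, 0, 0.03], [0, 0, 0], 0.3],
  [[0, 0, 0.04], [0, 0, 0], 0.3],
  [[0, 0, 0.05], [0, 0, 0], 0.3],
  [[0, 0, 0.06], [0, 0, 0], 0.3],
  [[0, 0, 0.07], [0, 0, 0], 0.3],
  [[0, 0, 0.075], [0, 0, 0], 0.3],
  [[0, 0, 0.076], [0, 0, 0], 0.3],
  [[0, 0, 0.077], [0, 0, 0], 0.3],
  [[0, 0, 0.077], [0, 0, 0], 0.3],
])

```text
clock: 18.15
position: [0.5158, 0.0033, 0.0122]
tcp_rot: [3.141, 0.0, 2.086]
wrist_force: [-5.0, 0.6, 7.2]
opening: 0.0571
grasp_force: 55.9
```

Contact (7 N) at the expected height; release and retreat.

Call:
servo_tool([
  [[0, 0, 0], [0, 0, 0], -0.4],
  [[0, 0, 0], [0, 0, 0], -0.8],
  [[0, 0, 0], [0, 0, 0], -0.9],
  [[0, 0, 0], [0, 0, 0], -0.9],
  [[0, 0, 0], [0, 0, 0], -0.9],
  [[0, 0, -0.02], [0, 0, 0], -0.9],
  [[0, 0, -0.06], [0, 0, 0], -0.9],
  [[0, 0, -0.1], [0, 0, 0], -1],
  [[0, 0, -0.14], [0, 0, 0], -1],
  [[0, 0, -0.14], [0, 0, 0], -1],
  [[0, 0, -0.14], [0, 0, 0], -1],
])

```text
clock: 19.25
position: [0.5165, 0.0033, 0.152]
tcp_rot: [3.139, 0.001, 2.086]
wrist_force: [1.4, 0.7, -0.5]
opening: 0.0855
grasp_force: 0.0
```

```bash
python3 - <<'E'
from h import *
im,q=fit('fine_mid',.021,.058,.058,[.517,.003,np.radians(119.7)],[.517,.003],zb=.045); save(im['frame'],'w9')
fit('core_base',.024,.204,.09,[.4935,.0448,np.radians(119.7)],[.49,.04])
fit('limb_red',.054,.02,.02,[.4695,.0868,np.radians(119.7)],[.4695,.0868],zb=.024)
im,q=fit('primary_mid',.042,.058,.058,[.6,.257,np.radians(76)],[.6,.256],n='top')
go(q[0],q[1],.1,q[2])
E
```

```text
score 0.68 pt [0.5089 0.0155]
fine_mid x y [0.5172 0.0017] yaw deg 119.9 mismatch 252.0 of 4253
score 0.87 pt [0.4772 0.0743]
core_base x y [0.4945 0.0448] yaw deg 119.2 mismatch 638.0 of 20535
score 0.91 pt [0.4701 0.0905]
limb_red x y [0.4709 0.0877] yaw deg 118.9 mismatch 86.0 of 741
score 0.84 pt [0.6092 0.2589]
primary_mid x y [0.6037 0.265 ] yaw deg 77.4 mismatch 45.0 of 430
shift [0.1842 0.2058 0.0497] turn [-1.600e-03 -3.000e-04  7.349e-01] at [0.5154 0.0033 0.1498] [-3.1403e+00 -9.0000e-04  2.0858e+00] t 19.65
```

View pics/w9.png

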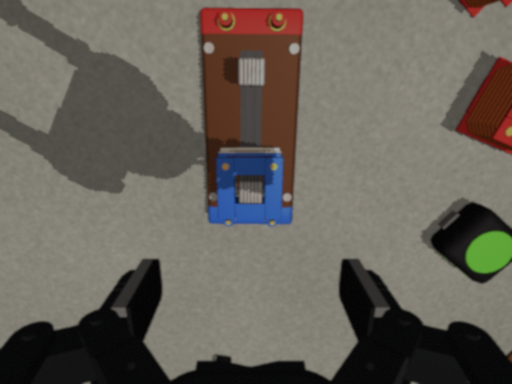

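Call:
servo_tool([
  [[0.03, 0.035, 0], [0, 0, 0.14], -1],
  [[0.06, 0.07, 0], [0, 0, 0.28], -1],
  [[0.09, 0.1, 0], [0, 0, 0.42], -1],
  [[0.12, 0.135, 0], [0, 0, 0.56], -1],
  [[0.15, 0.17, 0.02], [0, 0, 0.7], -1],
  [[0.184, 0.206, 0.03], [0, 0, 0.735], -1],
  [[0.184, 0.206, 0.04], [0, 0, 0.735], -1],
  [[0.184, 0.206, 0.04], [0, 0, 0.735], -1],
  [[0.184, 0.206, 0.04], [0, 0, 0.735], -1],
  [[0.184, 0.206, 0.04], [0, 0, 0.735], -1],
])

```text
clock: 20.65
position: [0.605, 0.2637, 0.1125]
tcp_rot: [3.14, -0.001, 1.349]
wrist_force: [0.0, -0.4, -0.6]
opening: 0.0855
grasp_force: 0.0
```

```bash
python3 - <<'E'
from h import *
im,q=fit('primary_mid',.042,.058,.058,[.604,.265,np.radians(77)],[.604,.265]); save(im['frame'],'w10')
go(q[0],q[1],-.025,q[2])
E
```

```text
score 0.74 pt [0.6014 0.2643]
primary_mid x y [0.6036 0.2669] yaw deg 79.3 mismatch 285.0 of 5015
shift [ 0.0026 -0.0024  0.1377] turn [ 0.0023 -0.0013 -0.0357] at [0.605  0.2638 0.1127] [ 3.1393e+00 -1.3000e-03  1.3492e+00] t 20.75
```

View pics/w10.png

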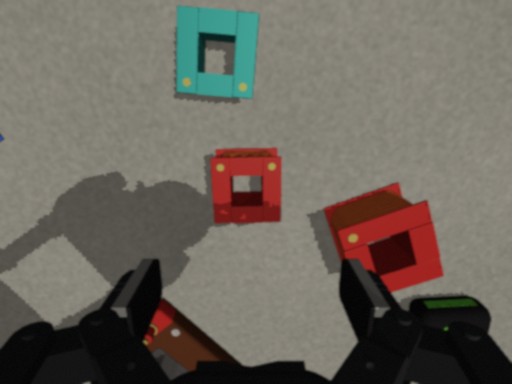

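Call:
servo_tool([
  [[0.0025, -0.0025, 0.03], [0, 0, -0.036], -1],
  [[0.0025, -0.0025, 0.06], [0, 0, -0.036], -1],
  [[0.0025, -0.0025, 0.09], [0, 0, -0.036], -1],
  [[0.0025, -0.0025, 0.115], [0, 0, -0.036], -1],
  [[0.0025, -0.0025, 0.13], [0, 0, -0.036], -1],
  [[0.0025, -0.0025, 0.13], [0, 0, -0.036], -1],
  [[0.0025, -0.0025, 0.13], [0, 0, -0.036], 0],
  [[0.0025, -0.0025, 0.13], [0, 0, -0.036], 0.3],
  [[0.0025, -0.0025, 0.13], [0, 0, -0.036], 0.3],
  [[0.0025, -0.0025, 0.13], [0, 0, -0.036], 0.3],
  [[0.0025, -0.0025, 0.13], [0, 0, -0.036], 0.3],
])

```text
clock: 21.85
position: [0.6041, 0.2684, -0.0163]
tcp_rot: [3.138, -0.002, 1.387]
wrist_force: [-0.1, -0.7, 6.1]
opening: 0.0567
grasp_force: 57.3
```

```bash
python3 - <<'E'
from h import *
go(.470,.0875,.105,np.radians(119.4))
E
```

```text
shift [-0.2021 -0.0983 -0.1221] turn [ 0.0044 -0.0008 -0.6972] at [ 0.6041  0.2684 -0.0163] [ 3.1379e+00 -2.2000e-03  1.3868e+00] t 21.85
```

Call:
servo_tool([
  [[0, 0, -0.03], [0, 0, 0], 0.3],
  [[0, 0, -0.07], [0, 0, 0], 0.3],
  [[0, 0, -0.11], [0, 0, -0.1], 0.3],
  [[-0.04, -0.02, -0.122], [0, 0, -0.2], 0.3],
  [[-0.08, -0.04, -0.122], [0, 0, -0.3], 0.3],
  [[-0.12, -0.06, -0.122], [0, 0, -0.4], 0.3],
  [[-0.16, -0.08, -0.122], [0, 0, -0.5], 0.3],
  [[-0.2, -0.098, -0.122], [0, 0, -0.6], 0.3],
  [[-0.202, -0.098, -0.122], [0, 0, -0.697], 0.3],
  [[-0.202, -0.098, -0.122], [0, 0, -0.697], 0.3],
  [[-0.202, -0.098, -0.122], [0, 0, -0.697], 0.3],
  [[-0.202, -0.098, -0.122], [0, 0, -0.697], 0.3],
])

```text
clock: 23.05
position: [0.4696, 0.0879, 0.1028]
tcp_rot: [-3.142, -0.0, 2.083]
wrist_force: [0.3, -0.7, -2.9]
opening: 0.0569
grasp_force: 56.3
```

```bash
python3 - <<'E'
from h import *
s=manip.observe(); p=np.array(s['position'])
im,h=fit('primary_mid',.042,.058,.058,[p[0],p[1],s['tcp_rot'][2]],p[:2],zb=p[2]+.0155)
print('   in tool',R.from_euler('xyz',s['tcp_rot']).inv().apply([h[0]-p[0],h[1]-p[1],0]).round(4))
go(.470,.0875,.105,np.radians(119.4))
E
```

```text
score 0.72 pt [0.567  0.1667]
primary_mid x y [ 0.5522 -0.0348] yaw deg 139.4 mismatch 2266.0 of 2266
   in tool [-0.1474  0.012  -0.    ]
shift [-0.0006  0.0003 -0.0024] turn [-0.0004 -0.0003 -0.0002] at [0.4695 0.0879 0.1026] [-3.1412e+00 -3.0000e-04  2.0837e+00] t 23.15
```

```bash
python3 - <<'E'
from h import *
s=manip.observe(); p=np.array(s['position'])
im=img('wrist'); save(im['frame'],'w11')
f=im['frame'].astype(int); 
hsv=cv2.cvtColor(im['frame'],cv2.COLOR_RGB2HSV); m=(((hsv[...,0]<12)|(hsv[...,0]>170))&(hsv[...,1]>150)&(hsv[...,2]>40)).astype(np.uint8)
n,l,st,c=cv2.connectedComponentsWithStats(m)
for i in range(1,n):
    if st[i,4]>200: print(st[i],c[i])
for r in viewer.cut_out('primary_mid','wrist'): print(r['score'],r['point'],r['mask'].sum())
E
```

```text
[  184   127   134   211 20943] [248.17638352 244.62956596]
[ 467  168   45   97 2093] [496.46440516 219.30769231]
0.6 [496.8, 221.9] 2240
```

View pics/w11.png

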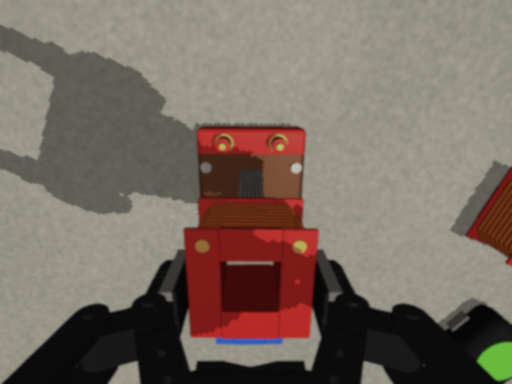

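```bash
python3 - <<'E'
from h import *
s=manip.observe(); p=np.array(s['position'])
im=img('wrist'); Rt=R.from_euler('xyz',s['tcp_rot'])
for dz in (.0155,.0163):
    P=ray(im,[[185,229],[318,229],[310,338],[190,338],[221,262],[280,262],[282,312],[221,312]],p[2]+dz+.042)
    T=np.array([Rt.inv().apply([*(q-p[:2]),0])[:2] for q in P]); print((T*1000).round(1).tolist(),T[:4].mean(0).round(4),'world',P[:4].mean(0).round(4))
E
```

```text
[[27.4, -27.0], [27.5, 29.5], [-30.6, 29.7], [-30.6, -28.5], [11.4, -12.2], [11.5, 13.8], [-15.3, 15.6], [-15.3, -13.0]] [-0.0016  0.0009] world [0.471  0.0868]
[[27.8, -26.8], [27.8, 29.3], [-29.8, 29.5], [-29.9, -28.3], [11.9, -12.1], [11.9, 13.8], [-14.6, 15.5], [-14.7, -12.9]] [-0.001   0.0009] world [0.4707 0.0873]
```

Call:
servo_tool([
  [[0, 0, 0.02], [0, 0, 0], 0.3],
  [[0, 0, 0.035], [0, 0, 0], 0.3],
  [[0, 0, 0.045], [0, 0, 0], 0.3],
  [[0, 0, 0.055], [0, 0, 0], 0.3],
  [[0, 0, 0.065], [0, 0, 0], 0.3],
  [[0, 0, 0.075], [0, 0, 0], 0.3],
  [[0, 0, 0.085], [0, 0, 0], 0.3],
  [[0, 0, 0.092], [0, 0, 0], 0.3],
  [[0, 0, 0.095], [0, 0, 0], 0.3],
  [[0, 0, 0.095], [0, 0, 0], 0.3],
  [[0, 0, 0.095], [0, 0, 0], 0.3],
])

```text
clock: 24.4
position: [0.4695, 0.0873, 0.008]
tcp_rot: [3.141, 0.0, 2.084]
wrist_force: [-0.3, -0.2, -3.2]
opening: 0.0567
grasp_force: 56.3
```

Call:
servo_tool([
  [[0, 0, 0.001], [0, 0, 0], 0.3],
  [[0, 0, 0.002], [0, 0, 0], 0.3],
  [[0, 0, 0.002], [0, 0, 0], 0.3],
])

```text
clock: 24.7
position: [0.4697, 0.0872, 0.0077]
tcp_rot: [3.14, 0.001, 2.084]
wrist_force: [-5.9, -1.9, 8.5]
opening: 0.0568
grasp_force: 57.5
```

Call:
servo_tool([
  [[0, 0, 0], [0, 0, 0], -0.3],
  [[0, 0, 0], [0, 0, 0], -0.6],
  [[0, 0, 0], [0, 0, 0], -0.9],
  [[0, 0, 0], [0, 0, 0], -0.9],
  [[0, 0, 0], [0, 0, 0], -0.9],
  [[0, 0, -0.02], [0, 0, 0], -0.9],
  [[0, 0, -0.06], [0, 0, 0], -0.9],
  [[0, 0, -0.1], [0, 0, 0], -1],
  [[0, 0, -0.14], [0, 0, 0], -1],
  [[0, 0, -0.14], [0, 0, 0], -1],
  [[0, 0, -0.14], [0, 0, 0], -1],
])

```text
clock: 25.8
position: [0.4699, 0.0873, 0.1468]
tcp_rot: [3.139, 0.001, 2.084]
wrist_force: [1.1, 0.7, -0.3]
opening: 0.0857
grasp_force: 0.0
```

```bash
python3 - <<'E'
from h import *
a=np.radians(119.4)
fit('primary_mid',.042,.058,.058,[.4705,.0872,a],[.4705,.087],zb=.024)
im,q=fit('yoke_mid',.02,.116,.02,[.6277,-.294,np.radians(107)],[.627,-.297],n='top')
fit('yoke_mid',.02,.116,.02,[.6277,-.294,np.radians(107)],[.627,-.297],n='side')
go(q[0],q[1],.15,q[2])
E
```

```text
score 0.85 pt [0.4677 0.0953]
primary_mid x y [0.4706 0.086 ] yaw deg 119.0 mismatch 257.0 of 4645
score 0.66 pt [ 0.6288 -0.2934]
yoke_mid x y [ 0.6315 -0.2947] yaw deg 107.3 mismatch 29.0 of 278
score 0.82 pt [ 0.6377 -0.2979]
yoke_mid x y [ 0.6305 -0.292 ] yaw deg 105.9 mismatch 55.0 of 357
shift [-0.4126 -0.0455 -0.0061] turn [-0.0025 -0.0008  0.2118] at [0.4686 0.0872 0.1442] [-3.1392e+00 -1.1000e-03  2.0838e+00] t 26.1
```

Call:
servo_tool([
  [[-0.05, -0.005, -0.006], [0, 0, 0.05], -1],
  [[-0.1, -0.01, -0.006], [0, 0, 0.1], -1],
  [[-0.15, -0.015, -0.006], [0, 0, 0.15], -1],
  [[-0.2, -0.02, -0.006], [0, 0, 0.212], -1],
  [[-0.25, -0.028, -0.006], [0, 0, 0.212], -1],
  [[-0.3, -0.034, -0.006], [0, 0, 0.212], -1],
  [[-0.35, -0.04, 0.02], [0, 0, 0.212], -1],
  [[-0.4, -0.045, 0.04], [0, 0, 0.212], -1],
  [[-0.412, -0.045, 0.05], [0, 0, 0.212], -1],
  [[-0.412, -0.045, 0.05], [0, 0, 0.212], -1],
  [[-0.412, -0.045, 0.05], [0, 0, 0.212], -1],
  [[-0.412, -0.045, 0.05], [0, 0, 0.212], -1],
])

```text
clock: 27.3
position: [0.6325, -0.2929, 0.0968]
tcp_rot: [3.141, 0.0, 1.873]
wrist_force: [-0.1, 0.4, -0.2]
opening: 0.0854
grasp_force: 0.0
```

```bash
python3 - <<'E'
from h import *
im,q=fit('yoke_mid',.02,.116,.02,[.631,-.293,np.radians(107)],[.631,-.293]); save(im['frame'],'w12')
go(q[0],q[1],-.030,q[2])
E
```

```text
score 0.55 pt [ 0.6315 -0.2919]
yoke_mid x y [ 0.6324 -0.2942] yaw deg 108.0 mismatch 184.0 of 3004
shift [-0.0011 -0.001   0.1276] turn [ 0.0018  0.0015 -0.0114] at [ 0.6328 -0.2928  0.0976] [3.1398e+00 1.5000e-03 1.8732e+00] t 27.4
```

Call:
servo_tool([
  [[-0.001, -0.001, 0.04], [0, 0, -0.011], -1],
  [[-0.001, -0.001, 0.08], [0, 0, -0.011], -1],
  [[-0.001, -0.001, 0.11], [0, 0, -0.011], -1],
  [[-0.001, -0.001, 0.127], [0, 0, -0.011], -1],
  [[-0.001, -0.001, 0.127], [0, 0, -0.011], -1],
  [[-0.001, -0.001, 0.127], [0, 0, -0.011], 0],
  [[-0.001, -0.001, 0.127], [0, 0, -0.011], 0.3],
  [[-0.001, -0.001, 0.127], [0, 0, -0.011], 0.6],
  [[-0.001, -0.001, 0.127], [0, 0, -0.011], 1],
  [[-0.001, -0.001, 0.127], [0, 0, -0.011], 1],
  [[-0.001, -0.001, 0.127], [0, 0, -0.011], 1],
  [[-0.001, -0.001, 0.127], [0, 0, -0.011], 1],
])

```text
clock: 28.6
position: [0.6321, -0.2955, -0.0298]
tcp_rot: [3.14, 0.001, 1.883]
wrist_force: [-0.8, 0.7, 5.4]
opening: 0.0184
grasp_force: 51.2
```

```bash
python3 - <<'E'
from h import *
go(.4942,.0445,.105,np.radians(119.4))
E
```

```text
shift [ 0.3657 -0.0268 -0.1353] turn [ 0.0011  0.0015 -0.2012] at [ 0.6321 -0.2955 -0.0298] [3.1404e+00 1.4000e-03 1.8827e+00] t 28.6
```

Call:
servo_tool([
  [[0, 0, -0.02], [0, 0, 0], 1],
  [[0, 0, -0.06], [0, 0, 0], 1],
  [[0, 0, -0.1], [0, 0, 0], 1],
  [[0.03, 0, -0.135], [0, 0, -0.05], 1],
  [[0.07, -0.005, -0.135], [0, 0, -0.1], 1],
  [[0.11, -0.008, -0.135], [0, 0, -0.15], 1],
  [[0.15, -0.011, -0.135], [0, 0, -0.2], 1],
  [[0.19, -0.014, -0.135], [0, 0, -0.2], 1],
  [[0.23, -0.017, -0.135], [0, 0, -0.2], 1],
  [[0.27, -0.02, -0.135], [0, 0, -0.2], 1],
  [[0.31, -0.023, -0.135], [0, 0, -0.2], 1],
  [[0.34, -0.025, -0.135], [0, 0, -0.2], 1],
  [[0.366, -0.027, -0.135], [0, 0, -0.2], 1],
  [[0.366, -0.027, -0.135], [0, 0, -0.2], 1],
  [[0.366, -0.027, -0.135], [0, 0, -0.2], 1],
  [[0.366, -0.027, -0.135], [0, 0, -0.2], 1],
], squeeze=70)

```text
clock: 30.2
position: [0.4936, 0.0442, 0.1033]
tcp_rot: [-3.141, 0.0, 2.082]
wrist_force: [0.2, 0.3, -2.3]
opening: 0.018
grasp_force: 69.0
```

```bash
python3 - <<'E'
from h import *
s=manip.observe(); p=np.array(s['position'])
im,h=fit('yoke_mid',.02,.116,.02,[p[0],p[1],s['tcp_rot'][2]],p[:2],zb=p[2]+.03)
if h is not None: print('   in tool',R.from_euler('xyz',s['tcp_rot']).inv().apply([h[0]-p[0],h[1]-p[1],0]).round(4))
go(.4942,.0445,.050,np.radians(119.4)); save(im['frame'],'w13')
E
```

```text
score 0.68 pt [0.4893 0.0538]
yoke_mid x y [0.4935 0.046 ] yaw deg 119.4 mismatch 631.0 of 9204
   in tool [ 0.0016  0.0008 -0.    ]
shift [0.0001 0.0007 0.0534] turn [-0.0007 -0.0001 -0.0025] at [0.4937 0.0441 0.1034] [-3.1409e+00 -1.0000e-04  2.0815e+00] t 30.3
```

View pics/w13.png

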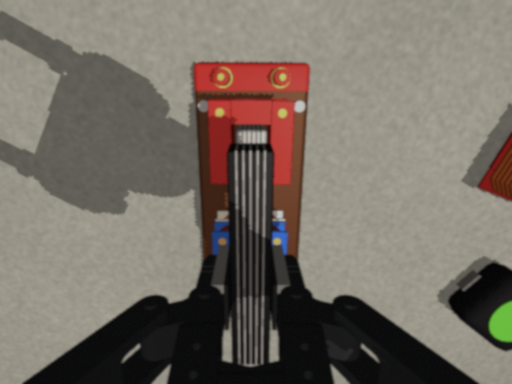

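Call:
servo_tool([
  [[-0.001, 0, 0.015], [0, 0, 0], 1],
  [[-0.001, 0, 0.03], [0, 0, 0], 1],
  [[-0.001, 0, 0.04], [0, 0, 0], 1],
  [[-0.001, 0, 0.048], [0, 0, 0], 1],
  [[-0.001, 0, 0.052], [0, 0, 0], 1],
  [[-0.001, 0, 0.054], [0, 0, 0], 1],
  [[-0.001, 0, 0.055], [0, 0, 0], 1],
  [[-0.001, 0, 0.056], [0, 0, 0], 1],
  [[-0.001, 0, 0.056], [0, 0, 0], 1],
])

```text
clock: 31.2
position: [0.4944, 0.0441, 0.0483]
tcp_rot: [3.141, 0.0, 2.083]
wrist_force: [0.6, -0.4, -2.8]
opening: 0.0181
grasp_force: 69.0
```

Call:
servo_tool([
  [[0, 0, 0.001], [0, 0, 0], 1],
  [[0, 0, 0.002], [0, 0, 0], 1],
  [[0, 0, 0.002], [0, 0, 0], 1],
])

```text
clock: 31.5
position: [0.4945, 0.0442, 0.0482]
tcp_rot: [3.14, 0.001, 2.083]
wrist_force: [-5.5, -0.3, 8.7]
opening: 0.0181
grasp_force: 70.3
```

Call:
servo_tool([
  [[0, 0, 0], [0, 0, 0], 0.4],
  [[0, 0, 0], [0, 0, 0], 0.2],
  [[0, 0, 0], [0, 0, 0], 0],
  [[0, 0, 0], [0, 0, 0], -0.2],
  [[0, 0, 0], [0, 0, 0], -0.2],
  [[0, 0, 0], [0, 0, 0], -0.2],
  [[0, 0, -0.02], [0, 0, 0], -0.2],
  [[0, 0, -0.05], [0, 0, 0], -0.2],
  [[0, 0, -0.09], [0, 0, 0], -0.2],
  [[0, 0, -0.13], [0, 0, 0], -0.2],
  [[0, 0, -0.13], [0, 0, 0], -0.2],
  [[0, 0, -0.13], [0, 0, 0], -0.2],
])

```text
clock: 32.7
position: [0.4947, 0.0441, 0.1769]
tcp_rot: [3.139, 0.001, 2.083]
wrist_force: [-0.4, 0.5, 0.1]
opening: 0.0513
grasp_force: 0.0
```

```bash
python3 - <<'E'
from h import *
a=np.radians(119.4)
im,h=fit('yoke_mid',.02,.116,.02,[.494,.045,a],[.494,.045],zb=.078); save(im['frame'],'w14')
for z in (.072,.084): fit('yoke_mid',.02,.116,.02,[.494,.045,a],[.494,.045],zb=z)
im=img('side'); uv=proj(im,[.494,.045,.05])[0].astype(int); f=im['frame'][uv[1]-50:uv[1]+50,uv[0]-60:uv[0]+60]
w=img('wrist')['frame'][:300,100:400]
save(np.hstack([cv2.resize(f,(480,400),interpolation=cv2.INTER_CUBIC),cv2.resize(w,(320,400))[:,:320]]),'w15'); print(manip.observe()['clock'])
E
```

```text
score 0.67 pt [0.4947 0.0473]
yoke_mid x y [0.4945 0.0452] yaw deg 119.2 mismatch 143.0 of 3030
score 0.72 pt [0.4944 0.0473]
yoke_mid x y [0.4952 0.0443] yaw deg 119.1 mismatch 124.0 of 3128
score 0.85 pt [0.4934 0.0514]
yoke_mid x y [0.4933 0.0472] yaw deg 118.8 mismatch 305.0 of 3058
33.1
```

View pics/w15.png

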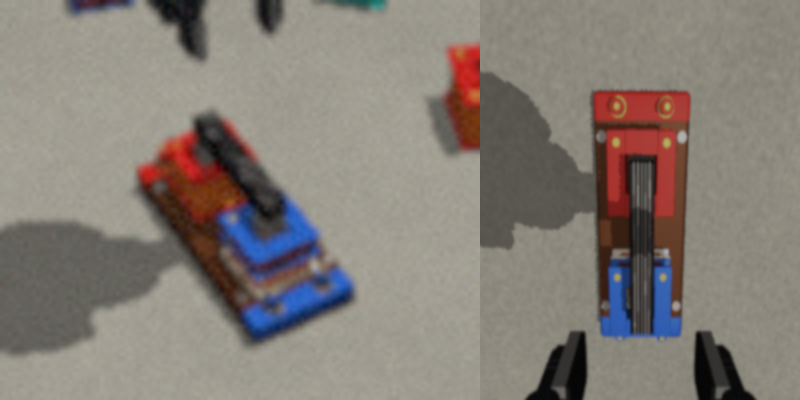

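The pictures show the yoke lying level across both limbs and in line with the base. All three coils are seated and the gripper is clear, so I'm handing in.

```bash
python3 -c "
from h import *
print(ticket.finish_job())"
```

```text
the job is handed in; nothing more can be done
None
```

The transformer is reassembled and handed in at about 33 s on the robot's clock. White and then blue coil are seated on the blue-terminal limb, the red coil on the red-terminal limb, and the yoke is across both tops, about 1 mm off centre by my measurement. A missed first grasp slid the white coil about 13 mm on the bench before I regripped it. The hand-in returned no verdict.

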